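# Put three containers back on their own drip trays

### The job

On the gilder's bench the round tin, the square bottle and the oblong can each stand on another one's drip tray. Move them round, using the empty cork mat as the halfway place for one of them, until each stands in the middle of the tray of its own shape, the oblong can lengthways along its tray, and the mat is empty again. They are full: keep them upright, do not let them drop, and leave the water jar, the foam block and the brush where they are.

Things in the scene. Friction and masses are not known exactly. Their poses are not given: they have to be found in the camera images.
- tin_center (a point): Round steel tin, 56 mm in diameter and 52 mm high, with a lid disc of 44 mm diameter standing 4 mm above that. Loose, about 0.2 kg. The point is on its axis, 28 mm above its underside (half-way up); z is up. Belongs on the round tray.
- bottle_center (a point): Square white plastic bottle, body 46 x 46 mm and 58 mm high, with a black round cap of 30 mm diameter rising 18 mm above the body. Loose, about 0.2 kg. The point is at the centre of the body, 29 mm above its underside; x and y are square to its sides, z is up. Belongs on the square tray.
- can_center (a point): Oblong grey can, 72 mm long (along its x) by 36 mm wide (along its y), 80 mm high, with a black cap of 18 mm diameter and 12 mm high near one end of the top. Loose, about 0.3 kg. The point is at the centre of its body, 40 mm above its underside; z is up. Belongs on the oblong tray, lengthways, either way round.
- round_tray: Round aluminium drip tray, fixed to the bench: 112 mm outer diameter, 104 mm inside, floor 5 mm thick, rim 13 mm high. Origin at the centre of its underside, on the bench; z is up. At the start the oblong can stands on it.
- square_tray: Square aluminium drip tray, fixed to the bench: 92 x 92 mm outside, 84 x 84 mm inside, floor 5 mm thick, rim 13 mm high. Origin at the centre of its underside; x and y are square to its sides. At the start the round tin stands on it.
- oblong_tray: Oblong aluminium drip tray, fixed to the bench: 130 mm long (along its x) by 80 mm wide (along its y) outside, 122 x 72 mm inside, floor 5 mm thick, rim 13 mm high. Origin at the centre of its underside. At the start the square bottle stands on it.
- cork_mat: Flat cork mat without a rim, fixed to the bench, 105 x 105 mm and 5 mm thick: the free place, empty at the start. Origin at the centre of its underside; x and y are square to its sides.
- glass_jar: Bystander: empty open glass water jar, 68 mm in diameter at the rim, 85 mm high, loose. Origin at the centre of its underside.
- foam_block: Bystander: white foam block, 70 x 150 x 45 mm (x, y, z), loose. Origin at the centre of its underside.
- brush: Bystander: paint brush, 180 mm long, lying flat along its x, loose. Origin near the middle of its underside.
Not all that is in view belongs to the job. What is shaped like the part that bears tin_center but turquoise or yellow is not meant.

How it is judged:
On the way:
1. one of the three containers is set down on the cork mat and let go (((horizontal distance between tin_center and cork_mat below 0.04 m and z of tin_center in the frame of cork_mat between 0.029 and 0.037 m and angle between tin_center's own z axis and vertical below 0.1 rad and linear speed of tin below 0.02 m/s and angular speed of tin below 0.2 rad/s and contact force between the fingers and tin below 0.05 N) or (horizontal distance between bottle_center and cork_mat below 0.04 m and z of bottle_center in the frame of cork_mat between 0.03 and 0.038 m and angle between bottle_center's own z axis and vertical below 0.1 rad and linear speed of bottle below 0.02 m/s and angular speed of bottle below 0.2 rad/s and contact force between the fingers and bottle below 0.05 N) or (horizontal distance between can_center and cork_mat below 0.04 m and z of can_center in the frame of cork_mat between 0.041 and 0.049 m and angle between can_center's own z axis and vertical below 0.1 rad and linear speed of can below 0.02 m/s and angular speed of can below 0.2 rad/s and contact force between the fingers and can below 0.05 N))), for 0.2 s.
At the end, for the whole second after the job is handed in: The round tin, the square bottle and the oblong can stand upright (within 0.1 rad), released and at rest, on the floors of the round, the square and the oblong tray, each within 12 mm of the tray's centre; the can's long side is within 0.3 rad of the oblong tray's (horizontal distance between tin_center and round_tray below 0.012 m and z of tin_center in the frame of round_tray between 0.029 and 0.037 m and angle between each of tin_center, bottle_center, can_center's own z axis and vertical below 0.1 rad and linear speed of each of tin, bottle, can below 0.02 m/s and angular speed of each of tin, bottle, can below 0.2 rad/s and contact force between the fingers and tin below 0.05 N and horizontal distance between bottle_center and square_tray below 0.012 m and z of bottle_center in the frame of square_tray between 0.03 and 0.038 m and contact force between the fingers and bottle below 0.05 N and horizontal distance between can_center and oblong_tray below 0.012 m and z of can_center in the frame of oblong_tray between 0.041 and 0.049 m and contact force between the fingers and can below 0.05 N and angle between the x axis of can_center and the x axis of oblong_tray, either way round below 0.3 rad); the robot touches nothing.
It fails at once if a container is tipped (over 0.5 rad) (angle between any of tin_center, bottle_center, can_center's own z axis and vertical above 0.5 rad).
It fails at once if a container is dropped (falls free faster than 0.8 m/s) ((linear speed of tin above 0.8 m/s and contact force between the fingers and tin below 0.01 N) or (linear speed of bottle above 0.8 m/s and contact force between the fingers and bottle below 0.01 N) or (linear speed of can above 0.8 m/s and contact force between the fingers and can below 0.01 N)).
It fails at once if the water jar is moved by more than 25 mm (distance of glass_jar from where it was at the start of the episode above 0.025 m).
It fails at once if the foam block is moved by more than 25 mm (distance of foam_block from where it was at the start of the episode above 0.025 m).
It fails at once if the brush is moved by more than 25 mm (distance of brush from where it was at the start of the episode above 0.025 m).
It also fails if it takes over 107 s, if anything falls off the work surface, if the arm or the gripper's body presses on something with over 40 N, if the wrist force passes 120 N, or if a joint passes its speed limit or range.

### The arm

A 7-joint arm with a two-finger parallel gripper is mounted at the origin on the work surface. World frame = base frame: x ahead of the robot, y to its left, z up, the work surface at z = 0. Lengths are in m, angles in rad, forces in N, time in s.
With the tool pointing down it reaches from about 0.35 to 0.9 m from the base axis. Payload 8.1 kg.
Tool frame: the origin (TCP) lies on the centre line of the jaws, within the pads' length; the fingertips stand 19 mm ahead of it and the grasp point (between the pads) is the TCP (arm.tip_reach is the distance from the TCP to the fingertips, in m); z points along the fingers, y is the line along which they close (so a half turn about z gives the same grasp; the last joint's range is limited). The gripper opens to 92 mm and grips with 3 to 60 N. Pads are 19 mm wide; open, the fingers measure 130 mm over their backs; the gripper's body (75 mm by 190 mm) begins 47 mm behind the grasp point.
Start: joints at [-1.394, 0.434, 0.025, 1.573, -0.012, 1.134, -0.075], TCP at [0.173, 0.601, 0.246] pointing down, gripper open.
Joint ranges: [-2.62, 2.62], [-0.44, 2.09], [-1.27, 1.32], [0.08, 2.57], [-1.32, 4.46], [0.12, 2], [-2.74, 2.74]. Speed limits (rad/s): [2.22, 2.22, 3.01, 3.01, 3.14, 3.14, 3.14].

### API

Orientations are given as a rotation vector (axis times angle).
In Python, from cell import arm gives the robot as it stands.
- The arm moves only by the tool arm_command, never from a script. Its argument "targets" is a list that holds one entry, the list of rows, each a list of 6 numbers: the shift along the tool's x, y, z in m, then the turn, a rotation vector about the tool's x, y, z in rad. A call has 1 to 10 rows; each row shifts and turns the commanded pose from where the row before left it, along the tool's axes as they then stand; what a row does not reach is not made up. A row lasts 1/8 s, in which the tool goes at most 62.5 mm and 10.7 degrees, less where a joint would pass 70% of its speed; a pose out of reach is approached as far as the arm can. A call with a gripper value outside its range is refused whole. "jaw" is the finger opening in m, from 0 to 0.0918, set as the call begins (left out, the last holds). The fingers move at their own pace and stop on an object; "newtons" is the grip in N (left out, the last holds). Time passes only in rows, so rows that do not move let the fingers close. It gives the time, the measured TCP pose, the force, the opening and the grip force at its end, in the units of the state.
- arm.observe(): the state, without advancing time (a new reading comes with each control period).
- arm.get_image(name): name is "side" or "top" or "wrist"; returns a dict with "pixels" (400x640x3 uint8, red, green, blue), "z_map" (400x640 float32, m along the optical axis (not along the pixel's ray), 0 where there is no reading), "fx", "fy", "cx", "cy" (pixels), "dist" ([k1, k2, p1, p2, k3] as OpenCV has them; the pictures are not rectified), "xyz" and "rotation" of the camera in the world; the wrist camera has in their place "T_tool_cam" (4x4, takes a point from camera to tool coordinates, whose origin is the TCP and whose axes are the flange's). Camera axes: x right, y down, z forward; pixel columns grow to the right and rows downward; lengths in m; the calibration is good to about 2 mm. A picture is of the moment at which its call begins: read the wrist's pose just before it.
- arm.sign_off(): hands the job in; it is judged then, once.
The state is a dict: "clock": time; "joints": joint angles; "dq": joint speeds; "joint_efforts": joint torques, N m; "position": TCP position; "ee_rot": TCP orientation; "force": force on the tool from outside, world axes, zero at the start; "ft_torque": the same for the moment, N m; "width": opening from 0.0 (shut) to 1.0 (fully open); "gripper_force": force on a finger pad.
Only numpy, scipy, OpenCV 4.12 (cv2) and the standard library are available. Lean on these libraries where they do the work, as an engineer would, in place of code of your own. Each camera call takes 0.05 s, during which the arm holds its last target. There are 200 camera calls.

## Working session

There is one attempt and no reset: what is moved stays moved. The work goes in short steps, Python scripts to look and compute and a tool call to move; the robot and the scene stay as the last step left them, time stands still between calls to the robot, and variables do not carry over. Pictures are saved under pics/ and viewed, at most 14 in all, crops included, and the job is handed in when it is done.

Besides the shell and the picture viewer there is one more tool, called after "Emit:" by a JSON object that holds its "method" and its "body". arm_command: Moves the arm, as the interface text tells. Its arguments: {"type":"object","properties":{"targets":{"type":"array","items":{"type":"array","items":{"type":"array","items":{"type":"number"}}}},"jaw":{"type":"number"},"newtons":{"type":"number"}},"required":["targets"]}

```bash
ls; mkdir -p pics
cat > h.py <<'E'
import numpy as np, cv2, pickle
from scipy.spatial.transform import Rotation as R
from cell import arm
def grab(n,fn):
    s=arm.observe(); d=arm.get_image(n)
    if n=="wrist":
        T=np.eye(4);T[:3,:3]=R.from_rotvec(s["ee_rot"]).as_matrix();T[:3,3]=s["position"]
        T=T@np.array(d["T_tool_cam"]);d["xyz"]=T[:3,3];d["rotation"]=T[:3,:3]
    pickle.dump(d,open(fn+".pkl","wb"));cv2.imwrite(f"pics/{fn}.png",d["pixels"][:,:,::-1]);return d
def ld(fn): return pickle.load(open(fn+".pkl","rb"))
def rot(d):
    r=np.array(d["rotation"],float)
    return r if r.shape==(3,3) else R.from_rotvec(r).as_matrix()
def K(d): return np.array([[d["fx"],0,d["cx"]],[0,d["fy"],d["cy"]],[0,0,1.]])
def ray(d,uv):
    p=cv2.undistortPoints(np.array(uv,float).reshape(-1,1,2),K(d),np.array(d["dist"],float))[:,0]
    return np.c_[p,np.ones(len(p))]@rot(d).T
def onz(d,uv,z):
    v=ray(d,uv);c=np.array(d["xyz"]);return c+v*((z-c[2])/v[:,2])[:,None]
def cloud(d):
    h,w=d["z_map"].shape;u,v=np.meshgrid(np.arange(w),np.arange(h))
    return (ray(d,np.c_[u.ravel(),v.ravel()])*d["z_map"].reshape(-1,1)+np.array(d["xyz"])).reshape(h,w,3)
E
python3 - <<'E'
from h import *
print(arm.observe())
for n in("top","side","wrist"):
    d=grab(n,n+"0");print(n,d["xyz"],d["rotation"],d["fx"],d["dist"])
E
```

```text
pics
{'clock': 0.0, 'joints': array([-1.39361989,  0.43522812,  0.02499765,  1.57408571, -0.01161739,
        1.13402144, -0.07505847]), 'dq': array([ 1.26556046e-03, -1.24651701e-03, -5.41343233e-05, -4.35802045e-04,
       -4.81024441e-04,  1.28922491e-03, -7.32562521e-04]), 'joint_efforts': array([-2.38818866e-04, -6.67839217e+01,  9.84774157e-01, -3.14458930e+01,
       -6.05416973e-02,  4.31423611e-02,  1.70857606e-04]), 'position': array([0.17251518, 0.60021472, 0.24494646]), 'ee_rot': array([-4.38118119e-01, -3.11080756e+00,  2.50543495e-03]), 'force': array([-0.72283402,  0.02832146, -0.35672182]), 'ft_torque': array([0.008478  , 0.01580099, 0.03505766]), 'gripper_force': 0.0, 'width': 1.0031196412563133}
top [0.31215548 0.0170193  1.24105846] [-2.06978973  2.15927115 -0.21151625] 454.55526829375424 [-0.00916144  0.          0.          0.          0.        ]
side [-0.03218688 -0.85916814  0.90998971] [-2.15386247  0.67037851 -0.3167751 ] 483.85254297084737 [-0.08112905  0.          0.          0.          0.        ]
wrist [0.11069782 0.62019757 0.38422026] [[ 0.27786374  0.93110311  0.23630221]
 [ 0.96061949 -0.26896886 -0.06975634]
 [-0.00139241  0.24637926 -0.96917249]] 311.27052765592015 [-0.05631505  0.          0.          0.          0.        ]
```

View pics/top0.png

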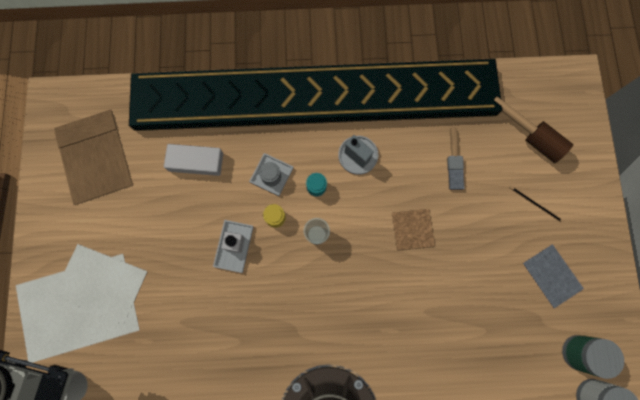

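View pics/side0.png

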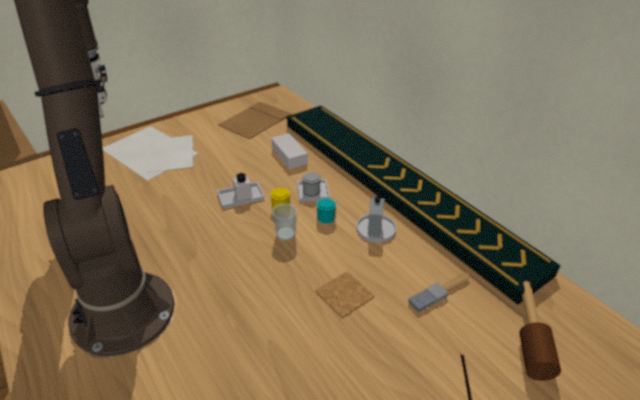

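Run:
```python
from h import *
d=ld("top0");P=cloud(d)
cv2.imwrite("pics/crop0.png",cv2.resize(d["pixels"][110:290,200:460,::-1],None,fx=3,fy=3,interpolation=cv2.INTER_CUBIC))
hsv=cv2.cvtColor(d["pixels"],cv2.COLOR_RGB2HSV)
z=P[...,2];roi=np.zeros(z.shape,bool);roi[120:300,150:480]=1
print("table z",np.median(z[250:280,330:380]))
for nm,m in (("tall",(z>.035)),("low",(z<.03)&(hsv[...,1]<60))):
    n,l,st,c=cv2.connectedComponentsWithStats((m&roi).astype(np.uint8))
    for i in range(1,n):
        if st[i,4]<40: continue
        q=P[l==i];
        r=cv2.minAreaRect(q[:,:2].astype(np.float32)*1000)
        zt=np.percentile(q[:,2],95)
        print(nm,st[i],c[i].round(),np.round(r[0]),np.round(r[1]),round(r[2]),"ztop",zt.round(3),np.median(q[q[:,2]>zt-.012],0).round(3))
```

```text
table z -0.0004020610545223402
tall [150 120 132   7 463] [198. 122.] [792. 281.] [369.  16.] 89 ztop 0.048 [0.79  0.343 0.043]
tall [344 134  30  32 505] [358. 150.] [521. -35.] [ 80. 422.] 65 ztop 0.095 [ 0.684 -0.109  0.085]
tall [ 164  144   58   29 1368] [193. 158.] [551. 187.] [571. 137.] 49 ztop 0.049 [0.686 0.341 0.045]
tall [260 162  21  22 366] [270. 173.] [492.  67.] [368.  56.] 24 ztop 0.063 [0.632 0.13  0.058]
tall [306 173  21  21 352] [316. 183.] [470.  12.] [ 54. 316.] 87 ztop 0.059 [0.6   0.005 0.054]
tall [264 204  21  22 363] [274. 215.] [518. 122.] [56. 54.] 42 ztop 0.059 [0.518 0.121 0.054]
tall [304 218  26  27 260] [317. 228.] [466.  11.] [65. 65.] 89 ztop 0.087 [0.471 0.011 0.084]
tall [222 232  22  20 344] [232. 242.] [450. 233.] [46. 46.] 77 ztop 0.082 [0.45  0.232 0.079]
low [338 136  41  39 699] [358. 158.] [ 686. -116.] [110. 115.] 8 ztop 0.018 [ 0.671 -0.115  0.011]
low [167 153  56  23 134] [201. 170.] [656. 334.] [ 56. 157.] 16 ztop 0.029 [0.655 0.312 0.023]
low [249 153  44  43 726] [272. 175.] [642. 131.] [97. 96.] 62 ztop 0.016 [0.633 0.126 0.009]
low [448 156  17  34 510] [456. 172.] [ 621. -386.] [49. 95.] 86 ztop 0.022 [ 0.622 -0.382  0.018]
low [ 213  220   40   53 1127] [233. 247.] [445. 240.] [ 86. 133.] 76 ztop 0.016 [0.429 0.238 0.007]
low [308 224  19  19 274] [317. 233.] [468.  10.] [46. 49.] 0 ztop 0.025 [0.485 0.009 0.023]
```

View pics/crop0.png

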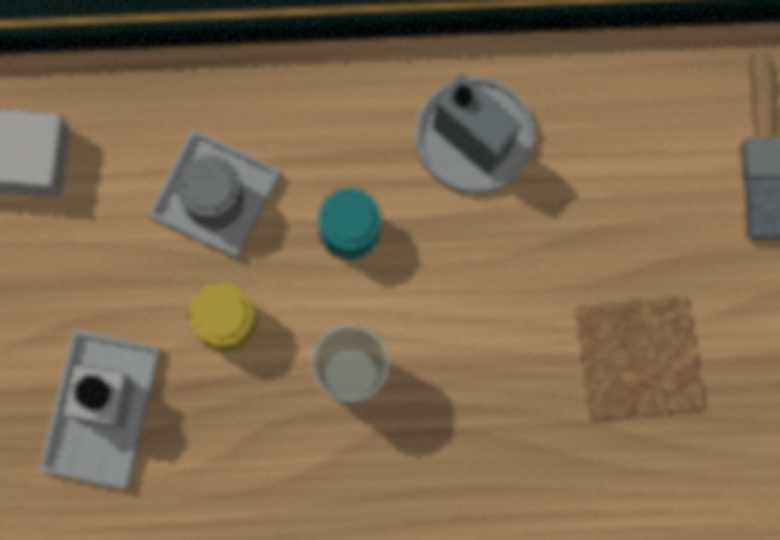

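```bash
cat > m.py <<'E'
from h import *
def trays(fn):
    d=ld(fn);P=cloud(d);z=P[...,2];hsv=cv2.cvtColor(d["pixels"],cv2.COLOR_RGB2HSV);out={}
    def rect(pts):
        (c,s,a)=cv2.minAreaRect((pts[:,:2]*1000).astype(np.float32))
        b=cv2.boxPoints((c,s,a));e=b[1]-b[0];f=b[2]-b[1];e=e if np.hypot(*e)>np.hypot(*f) else f
        return np.round(c,1),np.round(s,1),round(np.degrees(np.arctan2(e[1],e[0]))%180,1)
    def comp(m,p,er=0):
        m=m.astype(np.uint8)
        n,l,st,c=cv2.connectedComponentsWithStats(m)
        i=1+np.argmin(np.hypot(*(c[1:]-p).T)+1e3*(st[1:,4]<30)); cs,_=cv2.findContours((l==i).astype(np.uint8),cv2.RETR_EXTERNAL,cv2.CHAIN_APPROX_NONE)
        return max(cs,key=len)[:,0]
    low=(z<.03)&(hsv[...,1]<60)&(z>-.01)
    for n,p in(("square",(272,175)),("oblong",(233,247)),("round",(358,158))):
        w=onz(d,comp(low,p),.013)
        if n=="round": print(n,[np.round(np.array(q)*1000,1) for q in cv2.minEnclosingCircle(w[:,:2].astype(np.float32))])
        else: print(n,rect(w))
    for n,p,h,lo,hi in(("tin",(270,173),.061,.048,.07),("bottlecap",(232,242),.081,.07,.09),("can",(358,150),.085,.078,.091),("cancap",(353,142),.097,.0915,.105)):
        try: print(n,rect(onz(d,comp((z>lo)&(z<hi),p),h)))
        except Exception as e: print(n,e)
    mt=np.array([(577,310),(690,298),(705,410),(592,420)])/3+[200,110]
    print("mat",rect(onz(d,mt,.005)))
E
python3 - <<'E'
from m import *
trays("top0")
s=arm.observe();print(R.from_rotvec(s["ee_rot"]).as_matrix().round(3))
E
```

```text
square (array([639.7, 130.5]), array([93.6, 94.1]), np.float32(152.2))
oblong (array([443.6, 238. ]), array([ 83. , 131.3]), np.float32(165.8))
round [array([ 685.5, -115.3]), np.float64(56.9)]
tin (array([632.4, 128.7]), array([53.8, 55.6]), np.float32(178.5))
bottlecap (array([450., 232.]), array([28.2, 28.5]), np.float32(179.6))
can (array([ 681.9, -110.4]), array([71.5, 38.1]), np.float32(45.1))
cancap (array([696.1, -96.6]), array([13.2, 19.3]), np.float32(176.7))
mat (array([ 467.9, -255. ]), array([103.3, 104.9]), np.float32(92.6))
[[-0.961  0.276 -0.   ]
 [ 0.276  0.961 -0.001]
 [-0.    -0.001 -1.   ]]
```

```bash
cat >> m.py <<'E'
def go(x,y,z,yaw=None,s=None):
    s=s or arm.observe();M=R.from_rotvec(s["ee_rot"]).as_matrix();p=np.array(s["position"])
    y0=np.degrees(np.arctan2(M[1,1],M[0,1]))
    yaw=y0 if yaw is None else yaw
    dw=(yaw-y0+90)%180-90; t=-np.radians(dw)
    M2=M@R.from_rotvec([0,0,t]).as_matrix()
    print("pos",p.round(4),"yaw %.1f turn %.3f"%(y0,t),"tilt",M[2,:2].round(4),"shift after turn",(M2.T@(np.array([x,y,z])-p)).round(4),"j7 %.2f t %.2f w %.3f"%(s["joints"][6],s["clock"],s["width"]))
E
python3 - <<'E'
from m import *
d=ld("top0");P=cloud(d);z=P[...,2];m=((z>.05)&(z<.072));m[:232-5]=0;m[265:]=0;m[:,:215]=0;m[:,250:]=0
cs,_=cv2.findContours(((m|((z>.072)&(z<.09)))&(np.indices(z.shape)[1]<255)&(np.indices(z.shape)[0]>225)).astype(np.uint8),0,1)
c=max(cs,key=len)[:,0];print(cv2.minAreaRect((onz(d,c,.063)[:,:2]*1000).astype(np.float32)))
go(.632,.129,.20,45)
E
```

```text
((449.7433776855469, 231.59768676757812), (47.398040771484375, 46.079673767089844), 77.3994369506836)
pos [0.1726 0.6003 0.2451] yaw 74.0 turn 0.505 tilt [-0.0001 -0.0012] shift after turn [-0.6581 -0.0084  0.0456] j7 -0.08 t 0.15 w 1.002
```

Emit:
{"method": "arm_command", "body": {"targets": [[[0,0,0,0,0,0.168],[0,0,0,0,0,0.168],[0,0,0,0,0,0.168],[-0.04,0,0.003,0,0,0],[-0.04,0,0.003,0,0,0],[-0.04,0,0.003,0,0,0],[-0.04,0,0.003,0,0,0],[-0.04,0,0.003,0,0,0],[-0.04,0,0.003,0,0,0],[-0.04,0,0.003,0,0,0]]], "jaw": 0.0918, "newtons": 20}}

```text
clock: 1.4
position: [0.3716, 0.4019, 0.2245]
ee_rot: [-1.2, -2.903, 0.0]
force: [-0.5, 0.9, 0.5]
width: 1.002
gripper_force: 0.0
```

Emit:
{"method": "arm_command", "body": {"targets": [[[-0.042,-0.001,0.003,0,0,0],[-0.042,-0.001,0.003,0,0,0],[-0.042,-0.001,0.003,0,0,0],[-0.042,-0.001,0.003,0,0,0],[-0.042,-0.001,0.003,0,0,0],[-0.042,-0.001,0.003,0,0,0],[-0.042,-0.001,0.003,0,0,0],[-0.042,-0.001,0,0,0,0],[-0.042,0,0,0,0,0],[0,0,0,0,0,0]]]}}

```text
clock: 2.65
position: [0.6348, 0.1262, 0.2033]
ee_rot: [1.207, 2.899, -0.003]
force: [-0.9, 0.2, -0.4]
width: 1.001
gripper_force: 0.0
```

Run:
```python
from m import *
grab("wrist","w1")
go(.632,.129,.046,45)
```

```text
pos [0.6335 0.1287 0.2032] yaw 44.9 turn -0.001 tilt [-0.0003 -0.001 ] shift after turn [ 0.0013 -0.0007  0.1572] j7 0.65 t 2.70 w 1.000
```

View pics/w1.png

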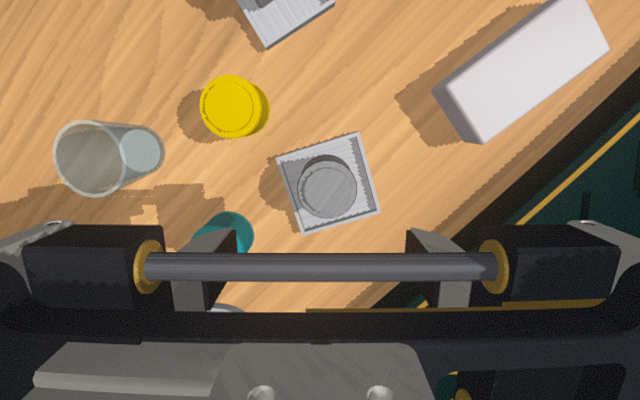

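Run:
```python
from m import *
d=ld("w1");P=cloud(d);z=P[...,2]
m=((z>.048)&(z<.066));m[:150]=0;m[225:]=0;m[:,:290]=0;m[:,370:]=0
q=P[m];print(m.sum(),np.c_[q.min(0),q.max(0),np.median(q,0)].round(4))
print(onz(d,[(327,190)],.061))
```

```text
2777 [[0.6099 0.6664 0.6367]
 [0.1054 0.1615 0.1345]
 [0.0509 0.0625 0.0595]]
[[0.6373957  0.13442056 0.061     ]]
```

Run:
```python
from m import *
d=grab("wrist","w2");P=cloud(d);z=P[...,2]
m=((z>.048)&(z<.066));m[:150]=0;m[225:]=0;m[:,:290]=0;m[:,370:]=0
q=P[m];print(m.sum(),np.c_[q.min(0),q.max(0),np.median(q,0)].round(4))
print(d["T_tool_cam"])
go(.635,.131,.046,45)
d=ld("top0");P=cloud(d);print(np.median(P[(np.abs(P[...,2]-.0595)<.004)&(np.hypot(P[...,0]-.632,P[...,1]-.129)<.04)],0))
```

```text
2750 [[0.6098 0.6664 0.6368]
 [0.105  0.1615 0.1345]
 [0.0509 0.0626 0.0596]]
[[-1.69776137e-03 -9.69195732e-01 -2.46285911e-01  6.59528597e-02]
 [ 9.99998554e-01 -1.62176238e-03 -5.11412669e-04  2.10053551e-03]
 [ 9.62417504e-05 -2.46286423e-01  9.69197084e-01 -1.39188695e-01]
 [ 0.00000000e+00  0.00000000e+00  0.00000000e+00  1.00000000e+00]]
pos [0.6327 0.1303 0.2032] yaw 45.0 turn 0.001 tilt [ 0.0007 -0.0007] shift after turn [-0.0013  0.0022  0.1572] j7 0.65 t 2.75 w 1.003
[0.63414832 0.13116927 0.05900072]
```

Emit:
{"method": "arm_command", "body": {"targets": [[[-0.001,0.003,0.025,0,0,0],[0,0,0.025,0,0,0],[0,0,0.025,0,0,0],[0,0,0.025,0,0,0],[0,0,0.025,0,0,0],[0,0,0.02,0,0,0],[0,0,0.012,0,0,0],[0,0,0,0,0,0],[0,0,0,0,0,0]]]}}

```text
clock: 3.88
position: [0.6364, 0.132, 0.0475]
ee_rot: [1.2, 2.902, 0.001]
force: [-0.9, -0.3, -0.4]
width: 0.999
gripper_force: 0.0
```

Emit:
{"method": "arm_command", "body": {"targets": [[[0,0,0,0,0,0],[0,0,0,0,0,0],[0,0,0,0,0,0],[0,0,0,0,0,0],[0,0,0,0,0,0],[0,0,0,0,0,0],[0,0,0,0,0,0],[0,0,0,0,0,0]]], "jaw": 0.045, "newtons": 20}}

```text
clock: 4.88
position: [0.6359, 0.1319, 0.0468]
ee_rot: [1.2, 2.903, 0.0]
force: [-0.4, 0.8, 2.0]
width: 0.606
gripper_force: 20.0
```

Run:
```python
from m import *
go(.468,-.255,.166,10)
```

```text
pos [0.6359 0.1319 0.0468] yaw 45.1 turn 0.612 tilt [-0.0001  0.0002] shift after turn [-0.3519 -0.2325 -0.1192] j7 0.70 t 4.88 w 0.606
```

Emit:
{"method": "arm_command", "body": {"targets": [[[0,0,-0.012,0,0,0],[0,0,-0.022,0,0,0],[0,0,-0.03,0,0,0],[0,0,-0.03,0,0,0],[0,0,-0.026,0,0,0],[-0.004,-0.01,0,0,0,0],[-0.011,-0.028,0,0,0,0],[-0.015,-0.038,0,0,0,0],[-0.015,-0.038,0,0,0,0],[-0.015,-0.038,0,0,0,0]]]}}

```text
clock: 6.12
position: [0.5691, -0.02, 0.1657]
ee_rot: [-1.2, -2.902, 0.002]
force: [0.6, -0.1, -2.3]
width: 0.608
gripper_force: 20.0
```

Emit:
{"method": "arm_command", "body": {"targets": [[[-0.015,-0.038,0,0,0,0],[-0.015,-0.038,0,0,0,0],[-0.015,-0.038,0,0,0,0],[-0.015,-0.038,0,0,0,0],[-0.015,-0.038,0,0,0,0],[-0.011,-0.03,0,0,0,0],[-0.006,-0.018,0,0,0,0],[-0.002,-0.003,0,0,0,0],[0,0,0,0,0,0],[0,0,0,0,0,0]]]}}

```text
clock: 7.38
position: [0.4678, -0.254, 0.1665]
ee_rot: [-1.198, -2.904, -0.001]
force: [0.8, 0.0, -2.3]
width: 0.607
gripper_force: 20.0
```

Run:
```python
from m import *
go(.468,-.255,.048)
d=grab("wrist","w3"); d=grab("top","t3")
```

```text
pos [ 0.4678 -0.254   0.1665] yaw 45.2 turn -0.000 tilt [0.0006 0.0003] shift after turn [-0.001  -0.0006  0.1185] j7 1.36 t 7.38 w 0.607
```

View pics/w3.png

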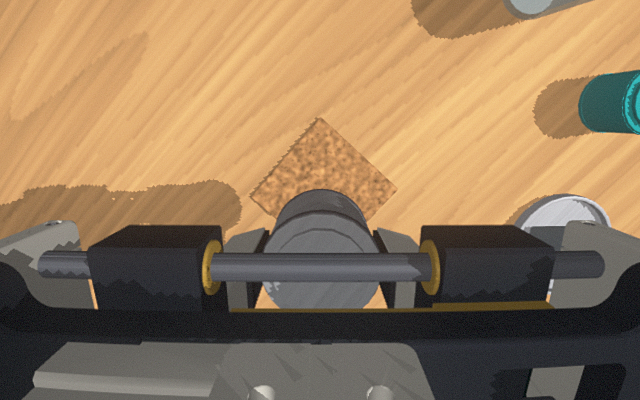

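Emit:
{"method": "arm_command", "body": {"targets": [[[0,0,0.018,0,0,0],[0,0,0.028,0,0,0],[0,0,0.028,0,0,0],[0,0,0.022,0,0,0],[0,0,0.013,0,0,0],[0,0,0.006,0,0,0],[0,0,0.003,0,0,0],[0,0,0.001,0,0,0],[0,0,0.001,0,0,0],[0,0,0,0,0,0]]]}}

```text
clock: 8.72
position: [0.4678, -0.2554, 0.0477]
ee_rot: [1.2, 2.902, 0.001]
force: [-2.2, 1.1, 7.9]
width: 0.606
gripper_force: 20.0
```

Emit:
{"method": "arm_command", "body": {"targets": [[[0,0,0,0,0,0],[0,0,0,0,0,0],[0,0,0,0,0,0],[0,0,0,0,0,0],[0,0,0,0,0,0]]], "jaw": 0.08}}

```text
clock: 9.35
position: [0.4674, -0.2552, 0.0467]
ee_rot: [-1.2, -2.903, 0.0]
force: [-0.8, -0.0, -0.6]
width: 0.871
gripper_force: 0.0
```

Emit:
{"method": "arm_command", "body": {"targets": [[[0,0,-0.02,0,0,0],[0,0,-0.03,0,0,0],[0,0,-0.03,0,0,0],[0,0,-0.03,0,0,0],[0,0,-0.03,0,0,0],[0,0,-0.02,0,0,0],[0,0,0,0,0,0]]]}}

```text
clock: 10.22
position: [0.4681, -0.2556, 0.208]
ee_rot: [1.199, 2.901, 0.0]
force: [1.1, -0.4, -0.8]
width: 0.869
gripper_force: 0.0
```

Run:
```python
from m import *
d=grab("wrist","w4")
go(.450,.232,.20,77.4)
P=cloud(d);z=P[...,2];m=(z>.03)&(z<.07)&(np.hypot(P[...,0]-.468,P[...,1]+.254)<.06);q=P[m]
print(m.sum(),np.c_[q.min(0),q.max(0)].round(3))
```

```text
pos [ 0.4676 -0.2551  0.2068] yaw 45.1 turn -0.564 tilt [-0.0008  0.0006] shift after turn [0.1234 0.4716 0.0067] j7 1.34 t 10.28 w 0.873
2762 [[ 0.441  0.498]
 [-0.283 -0.226]
 [ 0.031  0.063]]
```

Emit:
{"method": "arm_command", "body": {"targets": [[[0,0,0,0,0,-0.141],[0,0,0,0,0,-0.141],[0,0,0,0,0,-0.141],[0,0,0,0,0,-0.141],[0.005,0.02,0,0,0,0],[0.01,0.04,0,0,0,0],[0.0105,0.04,0,0,0,0],[0.0105,0.04,0,0,0,0],[0.0105,0.04,0,0,0,0],[0.0105,0.04,0,0,0,0]]]}}

```text
clock: 11.52
position: [0.4588, -0.0267, 0.2055]
ee_rot: [-0.344, -3.121, 0.0]
force: [0.6, 0.5, 0.7]
width: 0.869
gripper_force: 0.0
```

Emit:
{"method": "arm_command", "body": {"targets": [[[0.0105,0.04,0,0,0,0],[0.0105,0.04,0,0,0,0],[0.0105,0.04,0,0,0,0],[0.0105,0.04,0,0,0,0],[0.0105,0.04,0,0,0,0],[0.0105,0.038,0,0,0,0],[0.004,0.014,0,0,0,0],[0,0,0,0,0,0],[0,0,0,0,0,0]]]}}

```text
clock: 12.65
position: [0.4494, 0.2308, 0.2063]
ee_rot: [-0.347, -3.122, 0.002]
force: [0.2, -1.0, -1.0]
width: 0.875
gripper_force: 0.0
```

```bash
cat >> m.py <<'E'
def box(P,lo,hi,c,r):
    z=P[...,2];m=(z>lo)&(z<hi)&(np.hypot(P[...,0]-c[0],P[...,1]-c[1])<r);q=P[m]
    print(m.sum(),np.c_[q.min(0),q.max(0)].round(4),cv2.minAreaRect((q[:,:2]*1000).astype(np.float32)))
E
python3 - <<'E'
from m import *
d=grab("wrist","w5");P=cloud(d)
go(.450,.232,.048,77.4)
box(P,.055,.066,(.45,.232),.05);box(P,.0755,.086,(.45,.232),.05)
E
```

```text
pos [0.4495 0.2307 0.2065] yaw 77.3 turn -0.002 tilt [ 0.0002 -0.001 ] shift after turn [-0.0002  0.0015  0.1585] j7 0.77 t 12.70 w 0.874
1388 [[0.4274 0.4804]
 [0.2096 0.2619]
 [0.055  0.0659]] ((453.96136474609375, 235.4736328125), (45.788944244384766, 46.07308578491211), 77.6520767211914)
874 [[0.4395 0.4683]
 [0.2208 0.2504]
 [0.0755 0.0826]] ((453.819580078125, 235.68211364746094), (29.411054611206055, 28.82278823852539), 11.860198020935059)
```

View pics/w5.png

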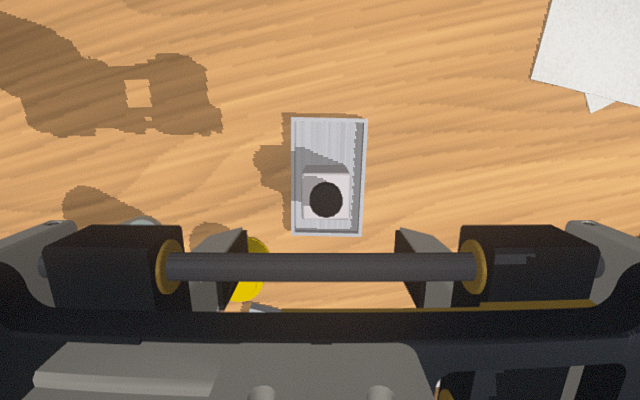

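Run:
```python
from m import *
d=ld("w5")
c=onz(d,[(291,118),(368,119),(361,236),(291,234)],.013);print(c.round(4),c.mean(0), cv2.minAreaRect((c[:,:2]*1000).astype(np.float32)))
go(.452,.234,.048)
```

```text
[[0.3761 0.2173 0.013 ]
 [0.3947 0.295  0.013 ]
 [0.5197 0.2633 0.013 ]
 [0.4998 0.1863 0.013 ]] [0.44756567 0.24047419 0.013     ] ((447.36328125, 240.42947387695312), (79.91731262207031, 128.9971923828125), 75.73823547363281)
pos [0.4495 0.2307 0.2065] yaw 77.3 turn -0.000 tilt [ 0.0002 -0.001 ] shift after turn [-0.0017  0.0039  0.1584] j7 0.77 t 12.70 w 0.874
```

Emit:
{"method": "arm_command", "body": {"targets": [[[-0.002,0.004,0.025,0,0,0],[0,0,0.025,0,0,0],[0,0,0.025,0,0,0],[0,0,0.025,0,0,0],[0,0,0.025,0,0,0],[0,0,0.02,0,0,0],[0,0,0.012,0,0,0],[0,0,0,0,0,0],[0,0,0,0,0,0]]]}}

```text
clock: 13.82
position: [0.4526, 0.236, 0.0504]
ee_rot: [0.345, 3.122, 0.001]
force: [-0.2, -0.7, -0.2]
width: 0.873
gripper_force: 0.0
```

Emit:
{"method": "arm_command", "body": {"targets": [[[0,0,0,0,0,0],[0,0,0,0,0,0],[0,0,0,0,0,0],[0,0,0,0,0,0],[0,0,0,0,0,0],[0,0,0,0,0,0],[0,0,0,0,0,0],[0,0,0,0,0,0]]], "jaw": 0.035, "newtons": 20}}

```text
clock: 14.82
position: [0.4521, 0.2359, 0.0498]
ee_rot: [-0.345, -3.123, 0.0]
force: [-0.5, -1.7, 5.0]
width: 0.502
gripper_force: 20.0
```

Run:
```python
from m import *
go(.642,.132,.168,62)
go(.642,.132,.168)
```

```text
pos [0.4521 0.2359 0.0498] yaw 77.4 turn 0.269 tilt [ 0.0001 -0.0001] shift after turn [-0.2164 -0.0026 -0.1182] j7 0.76 t 14.82 w 0.502
pos [0.4521 0.2359 0.0498] yaw 77.4 turn -0.000 tilt [ 0.0001 -0.0001] shift after turn [-0.208  -0.0599 -0.1182] j7 0.76 t 14.82 w 0.502
```

Emit:
{"method": "arm_command", "body": {"targets": [[[0,0,-0.012,0,0,0],[0,0,-0.022,0,0,0],[0,0,-0.03,0,0,0],[0,0,-0.03,0,0,0],[0,0,-0.026,0,0,0],[0,0,0,0,0,0.09],[0,0,0,0,0,0.09],[0,0,0,0,0,0.09],[-0.015,0,0,0,0,0],[-0.03,0,0,0,0,0]]]}}

```text
clock: 16.08
position: [0.4923, 0.215, 0.1701]
ee_rot: [-0.755, -3.05, -0.001]
force: [0.3, 0.7, -1.3]
width: 0.497
gripper_force: 20.0
```

Emit:
{"method": "arm_command", "body": {"targets": [[[-0.03,-0.001,0,0,0,0],[-0.03,-0.001,0,0,0,0],[-0.03,-0.001,0,0,0,0],[-0.03,0,0,0,0,0],[-0.03,0,0,0,0,0],[-0.016,0,0,0,0,0],[-0.005,0,0,0,0,0],[0,0,0,0,0,0],[0,0,0,0,0,0]]]}}

```text
clock: 17.2
position: [0.6405, 0.1326, 0.1698]
ee_rot: [-0.759, -3.048, -0.001]
force: [-0.1, -0.6, -1.7]
width: 0.498
gripper_force: 20.0
```

Run:
```python
from m import *
d=grab("wrist","w6")
go(.642,.132,.0505,62)
```

```text
pos [0.6406 0.1326 0.1698] yaw 62.0 turn 0.000 tilt [0.0006 0.0003] shift after turn [-1.600e-03  1.000e-04  1.193e-01] j7 0.85 t 17.25 w 0.496
```

View pics/w6.png

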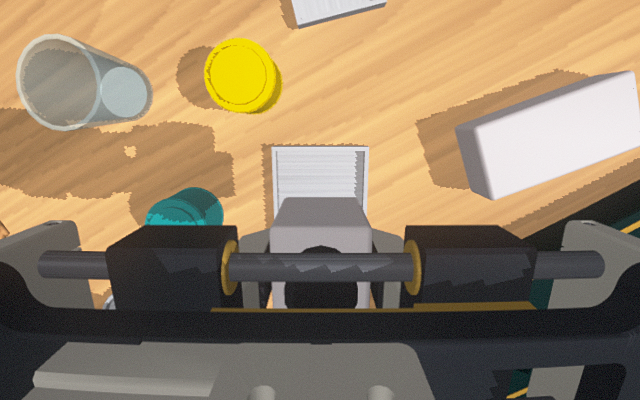

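Emit:
{"method": "arm_command", "body": {"targets": [[[-0.0015,0,0.018,0,0,0],[0,0,0.028,0,0,0],[0,0,0.028,0,0,0],[0,0,0.022,0,0,0],[0,0,0.013,0,0,0],[0,0,0.006,0,0,0],[0,0,0.003,0,0,0],[0,0,0.001,0,0,0],[0,0,0.001,0,0,0],[0,0,0,0,0,0]]]}}

```text
clock: 18.5
position: [0.6429, 0.131, 0.0501]
ee_rot: [0.762, 3.047, 0.001]
force: [0.4, -0.4, -1.9]
width: 0.499
gripper_force: 20.0
```

Emit:
{"method": "arm_command", "body": {"targets": [[[0,0,0,0,0,0],[0,0,0,0,0,0],[0,0,0,0,0,0],[0,0,0,0,0,0],[0,0,0,0,0,0]]], "jaw": 0.08}}

```text
clock: 19.12
position: [0.6427, 0.131, 0.0497]
ee_rot: [-0.762, -3.048, -0.0]
force: [-0.1, -0.0, 0.5]
width: 0.87
gripper_force: 0.0
```

Emit:
{"method": "arm_command", "body": {"targets": [[[0,0,-0.02,0,0,0],[0,0,-0.03,0,0,0],[0,0,-0.03,0,0,0],[0,0,-0.03,0,0,0],[0,0,-0.03,0,0,0],[0,0,-0.02,0,0,0],[0,0,0,0,0,0]]]}}

```text
clock: 20.0
position: [0.6438, 0.1312, 0.2127]
ee_rot: [0.761, 3.044, 0.004]
force: [0.7, 0.9, -0.1]
width: 0.869
gripper_force: 0.0
```

Run:
```python
from m import *
d=grab("wrist","w7");P=cloud(d)
go(.684,-.108,.21,135)
box(P,.055,.066,(.642,.132),.05);box(P,.0755,.086,(.642,.132),.05)
```

```text
pos [0.643  0.1311 0.2111] yaw 61.9 turn -1.275 tilt [-0.0016  0.0016] shift after turn [ 0.1401 -0.198   0.001 ] j7 0.85 t 20.05 w 0.875
1336 [[0.6151 0.6744]
 [0.1024 0.1615]
 [0.0563 0.0659]] ((644.6534423828125, 132.05718994140625), (45.86799240112305, 45.26689910888672), 61.74666213989258)
835 [[0.63   0.6598]
 [0.1173 0.1463]
 [0.0755 0.0821]] ((644.8599243164062, 132.08016967773438), (27.983993530273438, 29.215517044067383), 61.53778076171875)
```

View pics/w7.png

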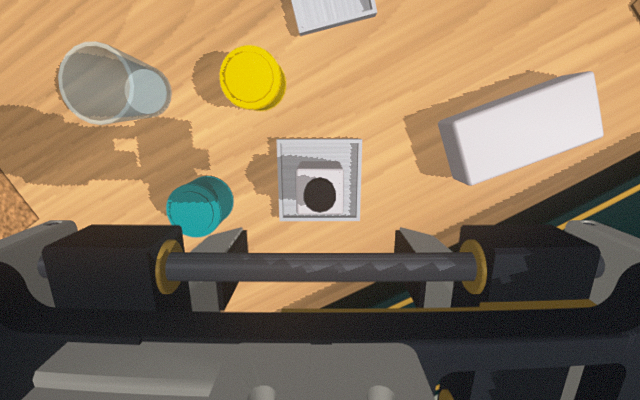

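Run:
```python
from m import *
d=ld("w7")
c=onz(d,[(276,139),(361,139),(360,221),(277,222)],.013);print(c.mean(0), cv2.minAreaRect((c[:,:2]*1000).astype(np.float32)))
s=arm.observe();s["ee_rot"]=(R.from_rotvec(s["ee_rot"])*R.from_rotvec([0,0,1.866])).as_rotvec();go(.684,-.108,.21,s=s)
```

```text
[0.6438007  0.13135095 0.013     ] ((643.2670288085938, 130.9178924560547), (95.04695129394531, 93.49795532226562), 62.496829986572266)
pos [0.643  0.1311 0.2111] yaw -45.0 turn -0.000 tilt [0.002  0.0011] shift after turn [-0.1401  0.198   0.001 ] j7 0.85 t 20.05 w 0.875
```

Emit:
{"method": "arm_command", "body": {"targets": [[[0,0,0,0,0,0.17],[0,0,0,0,0,0.17],[0,0,0,0,0,0.17],[0,0,0,0,0,0.17],[0,0,0,0,0,0.17],[0,0,0,0,0,0.17],[0,0,0,0,0,0.17],[0,0,0,0,0,0.17],[0,0,0,0,0,0.17],[0,0,0,0,0,0.17]]]}}

```text
clock: 21.3
position: [0.6419, 0.1309, 0.2086]
ee_rot: [-2.796, -1.431, 0.003]
force: [0.0, -0.1, 0.6]
width: 0.87
gripper_force: 0.0
```

Emit:
{"method": "arm_command", "body": {"targets": [[[0,0,0,0,0,0.166],[-0.01,0.014,0,0,0,0],[-0.022,0.031,0,0,0,0],[-0.022,0.031,0,0,0,0],[-0.022,0.031,0,0,0,0],[-0.022,0.031,0,0,0,0],[-0.022,0.031,0,0,0,0],[-0.015,0.022,0,0,0,0],[-0.005,0.007,0,0,0,0],[0,0,0,0,0,0]]]}}

```text
clock: 22.55
position: [0.6833, -0.1086, 0.2094]
ee_rot: [-2.902, -1.203, 0.001]
force: [0.7, -0.0, 0.5]
width: 0.874
gripper_force: 0.0
```

Run:
```python
from m import *
d=grab("wrist","w8");P=cloud(d)
go(.684,-.109,.062,-45)
box(P,.078,.0885,(.684,-.109),.06);box(P,.092,.105,(.684,-.109),.06)
```

```text
pos [ 0.6836 -0.1073  0.2094] yaw -44.9 turn 0.002 tilt [ 0.0002 -0.0009] shift after turn [-0.0009  0.0016  0.1474] j7 -0.41 t 22.60 w 0.872
2940 [[ 0.649   0.725 ]
 [-0.1486 -0.0723]
 [ 0.0781  0.0882]] ((686.66748046875, -110.72722625732422), (72.55764770507812, 36.51365280151367), 45.706424713134766)
369 [[ 0.6922  0.7095]
 [-0.1047 -0.0877]
 [ 0.092   0.0995]] ((700.90283203125, -96.22406005859375), (17.00250816345215, 17.211132049560547), 59.45090866088867)
```

View pics/w8.png

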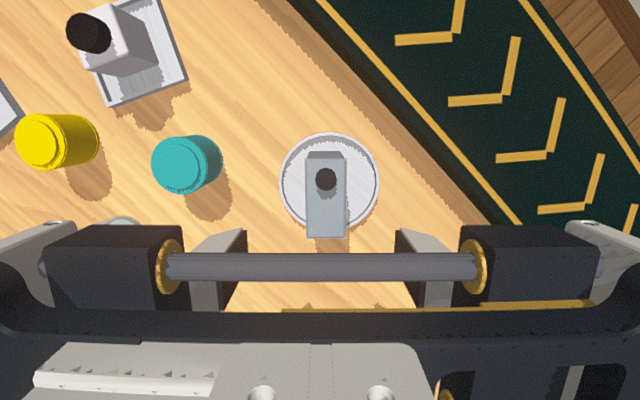

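Emit:
{"method": "arm_command", "body": {"targets": [[[-0.001,0.003,0.025,0,0,0],[0,0,0.025,0,0,0],[0,0,0.025,0,0,0],[0,0,0.025,0,0,0],[0,0,0.02,0,0,0],[0,0,0.017,0,0,0],[0,0,0.01,0,0,0],[0,0,0,0,0,0],[0,0,0,0,0,0]]]}}

```text
clock: 23.72
position: [0.6856, -0.1111, 0.0635]
ee_rot: [2.902, 1.202, 0.002]
force: [0.6, -0.2, 0.6]
width: 0.872
gripper_force: 0.0
```

Emit:
{"method": "arm_command", "body": {"targets": [[[0,0,0,0,0,0],[0,0,0,0,0,0],[0,0,0,0,0,0],[0,0,0,0,0,0],[0,0,0,0,0,0],[0,0,0,0,0,0],[0,0,0,0,0,0],[0,0,0,0,0,0]]], "jaw": 0.026, "newtons": 25}}

```text
clock: 24.72
position: [0.6854, -0.1111, 0.0629]
ee_rot: [2.902, 1.202, 0.001]
force: [2.0, -0.4, 1.1]
width: 0.39
gripper_force: 25.0
```

Run:
```python
from m import *
d=ld("w8");c=onz(d,[(279,184),(380,184)],.013);print(c,c.mean(0),np.linalg.norm(c[1]-c[0]))
go(.446,.2395,.19)
s=arm.observe();s["ee_rot"]=(R.from_rotvec(s["ee_rot"])*R.from_rotvec([0,0,-2.108])).as_rotvec();go(.446,.2395,.19,s=s)
```

```text
[[ 0.65156168 -0.07515973  0.013     ]
 [ 0.73004255 -0.15372814  0.013     ]] [ 0.69080212 -0.11444394  0.013     ] 0.11105063638587596
pos [ 0.6854 -0.1111  0.0629] yaw -45.0 turn -0.000 tilt [0.0002 0.0007] shift after turn [ 0.0787 -0.4171 -0.1274] j7 -0.34 t 24.73 w 0.390
pos [ 0.6854 -0.1111  0.0629] yaw 75.8 turn -0.000 tilt [-0.0007 -0.0002] shift after turn [ 0.3181  0.2811 -0.1274] j7 -0.34 t 24.73 w 0.390
```

Emit:
{"method": "arm_command", "body": {"targets": [[[0,0,-0.012,0,0,0],[0,0,-0.022,0,0,0],[0,0,-0.03,0,0,0],[0,0,-0.03,0,0,0],[0,0,-0.022,0,0,0],[0,0,-0.011,0,0,0],[0.002,-0.01,0,0,0,0],[0.005,-0.025,0,0,0,0],[0.007,-0.036,0,0,0,0],[0.007,-0.036,0,0,0,0]]]}}

```text
clock: 25.98
position: [0.6224, -0.0186, 0.1882]
ee_rot: [-2.901, -1.203, 0.004]
force: [-0.4, 0.5, -3.2]
width: 0.391
gripper_force: 25.0
```

Emit:
{"method": "arm_command", "body": {"targets": [[[0.007,-0.036,0,0,0,0],[0.007,-0.036,0,0,0,0],[0.007,-0.036,0,0,0,0],[0.007,-0.036,0,0,0,0],[0.007,-0.036,0,0,0,0],[0.007,-0.036,0,0,0,0],[0.007,-0.036,0,0,0,0],[0.005,-0.032,0,0,0,0],[0.003,-0.018,0,0,0,0],[0.001,-0.008,0,0,0,0]]]}}

```text
clock: 27.22
position: [0.4441, 0.2408, 0.1889]
ee_rot: [-2.901, -1.206, 0.003]
force: [0.3, -0.1, -2.5]
width: 0.392
gripper_force: 25.0
```

Emit:
{"method": "arm_command", "body": {"targets": [[[0,0,0,0,0,-0.08],[0,0,0,0,0,-0.14],[0,0,0,0,0,-0.16],[0,0,0,0,0,-0.16],[0,0,0,0,0,-0.16],[0,0,0,0,0,-0.16],[0,0,0,0,0,-0.16],[0,0,0,0,0,-0.16],[0,0,0,0,0,-0.16],[0,0,0,0,0,-0.16]]]}}

```text
clock: 28.48
position: [0.4458, 0.2389, 0.1891]
ee_rot: [-1.297, -2.861, 0.002]
force: [-0.9, 0.4, -3.2]
width: 0.389
gripper_force: 25.0
```

Emit:
{"method": "arm_command", "body": {"targets": [[[0,0,0,0,0,-0.16],[0,0,0,0,0,-0.16],[0,0,0,0,0,-0.16],[0,0,0,0,0,-0.1],[0,0,0,0,0,-0.028],[0,0,0,0,0,0],[0,0,0,0,0,0]]]}}

```text
clock: 29.35
position: [0.446, 0.2397, 0.1896]
ee_rot: [-0.391, -3.117, 0.0]
force: [0.2, 0.3, -3.3]
width: 0.39
gripper_force: 25.0
```

Run:
```python
from m import *
d=grab("wrist","w9")
go(.446,.2395,.0635,75.8)
```

```text
pos [0.446  0.2398 0.1896] yaw 75.7 turn -0.001 tilt [ 0.     -0.0001] shift after turn [-1.000e-04 -3.000e-04  1.261e-01] j7 0.77 t 29.40 w 0.394
```

View pics/w9.png

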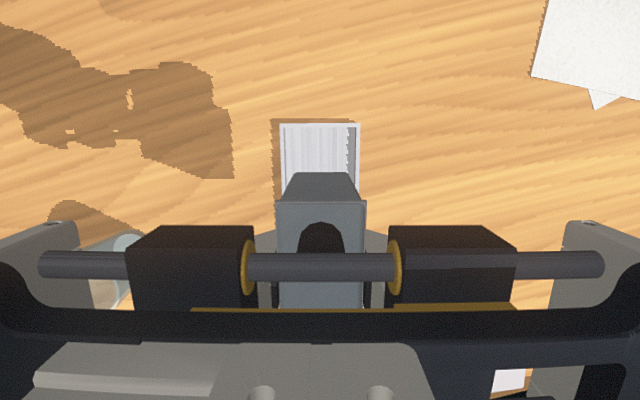

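Emit:
{"method": "arm_command", "body": {"targets": [[[0,0,0.018,0,0,0],[0,0,0.028,0,0,0],[0,0,0.028,0,0,0],[0,0,0.026,0,0,0],[0,0,0.015,0,0,0],[0,0,0.006,0,0,0],[0,0,0.003,0,0,0],[0,0,0.0015,0,0,0],[0,0,0.001,0,0,0],[0,0,0,0,0,0]]]}}

```text
clock: 30.65
position: [0.4462, 0.2399, 0.0635]
ee_rot: [0.388, 3.117, 0.001]
force: [0.0, -0.1, -4.2]
width: 0.392
gripper_force: 25.0
```

Emit:
{"method": "arm_command", "body": {"targets": [[[0,0,0,0,0,0],[0,0,0,0,0,0],[0,0,0,0,0,0],[0,0,0,0,0,0],[0,0,0,0,0,0]]], "jaw": 0.08}}

```text
clock: 31.28
position: [0.4461, 0.2398, 0.0633]
ee_rot: [0.388, 3.117, 0.0]
force: [0.4, -0.0, -0.9]
width: 0.855
gripper_force: 0.0
```

Emit:
{"method": "arm_command", "body": {"targets": [[[0,0,-0.02,0,0,0],[0,0,-0.03,0,0,0],[0,0,-0.03,0,0,0],[0,0,-0.03,0,0,0],[0,0,-0.03,0,0,0],[0,0,-0.01,0,0,0],[0,0,0,0,0,0]]]}}

```text
clock: 32.15
position: [0.4461, 0.2399, 0.2133]
ee_rot: [0.388, 3.117, 0.001]
force: [-0.5, 0.2, 0.1]
width: 0.868
gripper_force: 0.0
```

Run:
```python
from m import *
d=grab("wrist","w10");P=cloud(d)
box(P,.078,.0885,(.446,.24),.06)
go(.469,-.255,.21)
```

```text
2853 [[0.409  0.4878]
 [0.2148 0.2672]
 [0.0808 0.0883]] ((448.49090576171875, 240.81417846679688), (36.53139877319336, 72.54190826416016), 75.63794708251953)
pos [0.4457 0.2397 0.2125] yaw 75.8 turn -0.000 tilt [ 0.0005 -0.0005] shift after turn [-0.1439 -0.4738  0.0027] j7 0.77 t 32.20 w 0.876
```

Emit:
{"method": "arm_command", "body": {"targets": [[[-0.006,-0.02,0,0,0,0],[-0.0122,-0.04,0,0,0,0],[-0.0122,-0.04,0,0,0,0],[-0.0122,-0.04,0,0,0,0],[-0.0122,-0.04,0,0,0,0],[-0.0122,-0.04,0,0,0,0],[-0.0122,-0.04,0,0,0,0],[-0.0122,-0.04,0,0,0,0],[-0.0122,-0.04,0,0,0,0],[-0.0122,-0.04,0,0,0,0]]]}}

```text
clock: 33.45
position: [0.4635, -0.1594, 0.2123]
ee_rot: [-0.39, -3.116, 0.0]
force: [-0.7, 0.2, 0.0]
width: 0.873
gripper_force: 0.0
```

Emit:
{"method": "arm_command", "body": {"targets": [[[-0.0122,-0.04,0,0,0,0],[-0.01,-0.034,0,0,0,0],[-0.006,-0.016,0,0,0,0],[0,-0.004,0,0,0,0],[0,0,0,0,0,0],[0,0,0,0,0,0]]]}}

```text
clock: 34.2
position: [0.4695, -0.2536, 0.2131]
ee_rot: [-0.385, -3.118, -0.001]
force: [-0.2, -0.4, 0.0]
width: 0.874
gripper_force: 0.0
```

Run:
```python
from m import *
d=grab("wrist","w11");P=cloud(d)
box(P,.048,.066,(.468,-.255),.05)
go(.4685,-.255,.047)
```

```text
2607 [[ 0.4413  0.4983]
 [-0.2833 -0.2263]
 [ 0.0486  0.0635]] ((469.47039794921875, -254.54885864257812), (56.412105560302734, 56.43292999267578), 60.734596252441406)
pos [ 0.4696 -0.2537  0.2132] yaw 75.9 turn -0.000 tilt [0.0001 0.0006] shift after turn [ 0.0007 -0.0016  0.1662] j7 1.88 t 34.25 w 0.874
```

Emit:
{"method": "arm_command", "body": {"targets": [[[0.001,-0.001,0.03,0,0,0],[0,0,0.03,0,0,0],[0,0,0.03,0,0,0],[0,0,0.03,0,0,0],[0,0,0.024,0,0,0],[0,0,0.015,0,0,0],[0,0,0.007,0,0,0],[0,0,0,0,0,0],[0,0,0,0,0,0]]]}}

```text
clock: 35.38
position: [0.4686, -0.2559, 0.0479]
ee_rot: [0.388, 3.116, -0.0]
force: [-0.4, -0.1, -0.6]
width: 0.874
gripper_force: 0.0
```

Emit:
{"method": "arm_command", "body": {"targets": [[[0,0,0,0,0,0],[0,0,0,0,0,0],[0,0,0,0,0,0],[0,0,0,0,0,0],[0,0,0,0,0,0],[0,0,0,0,0,0],[0,0,0,0,0,0]]], "jaw": 0.045, "newtons": 20}}

```text
clock: 36.25
position: [0.4683, -0.2558, 0.0474]
ee_rot: [0.388, 3.117, 0.0]
force: [-0.0, 0.2, 5.6]
width: 0.602
gripper_force: 20.0
```

Run:
```python
from m import *
go(.688,-.115,.167)
```

```text
pos [ 0.4683 -0.2558  0.0474] yaw 75.8 turn -0.000 tilt [-0.0003  0.    ] shift after turn [-0.1785  0.1904 -0.1195] j7 1.99 t 36.25 w 0.602
```

Emit:
{"method": "arm_command", "body": {"targets": [[[0,0,-0.012,0,0,0],[0,0,-0.022,0,0,0],[0,0,-0.03,0,0,0],[0,0,-0.03,0,0,0],[0,0,-0.026,0,0,0],[-0.01,0.01,0,0,0,0],[-0.02,0.022,0,0,0,0],[-0.026,0.028,0,0,0,0],[-0.026,0.028,0,0,0,0],[-0.026,0.028,0,0,0,0]]]}}

```text
clock: 37.5
position: [0.6022, -0.1679, 0.1659]
ee_rot: [-0.387, -3.116, -0.001]
force: [1.0, -0.2, -1.3]
width: 0.604
gripper_force: 20.0
```

Emit:
{"method": "arm_command", "body": {"targets": [[[-0.026,0.028,0,0,0,0],[-0.023,0.024,0,0,0,0],[-0.014,0.014,0,0,0,0],[-0.0075,0.0084,0,0,0,0],[0,0,0,0,0,0],[0,0,0,0,0,0]]]}}

```text
clock: 38.25
position: [0.6871, -0.1158, 0.167]
ee_rot: [-0.39, -3.116, 0.001]
force: [1.1, -0.6, -2.0]
width: 0.607
gripper_force: 20.0
```

Run:
```python
from m import *
go(.688,-.115,.0475)
```

```text
pos [ 0.6871 -0.1158  0.167 ] yaw 75.7 turn -0.000 tilt [ 0.0007 -0.0006] shift after turn [-0.0008  0.0011  0.1195] j7 1.60 t 38.25 w 0.607
```

Emit:
{"method": "arm_command", "body": {"targets": [[[-0.001,0.001,0.018,0,0,0],[0,0,0.028,0,0,0],[0,0,0.028,0,0,0],[0,0,0.022,0,0,0],[0,0,0.013,0,0,0],[0,0,0.006,0,0,0],[0,0,0.003,0,0,0],[0,0,0.001,0,0,0],[0,0,0.001,0,0,0],[0,0,0,0,0,0]]]}}

```text
clock: 39.5
position: [0.6893, -0.1142, 0.0475]
ee_rot: [0.388, 3.117, 0.0]
force: [0.7, -0.0, -1.9]
width: 0.604
gripper_force: 20.0
```

Emit:
{"method": "arm_command", "body": {"targets": [[[0,0,0,0,0,0],[0,0,0,0,0,0],[0,0,0,0,0,0],[0,0,0,0,0,0],[0,0,0,0,0,0]]], "jaw": 0.08}}

```text
clock: 40.12
position: [0.6891, -0.1142, 0.0472]
ee_rot: [0.388, 3.117, 0.0]
force: [0.8, 0.1, -0.6]
width: 0.871
gripper_force: 0.0
```

Emit:
{"method": "arm_command", "body": {"targets": [[[0,0,-0.02,0,0,0],[0,0,-0.03,0,0,0],[0,0,-0.03,0,0,0],[0,0,-0.03,0,0,0],[0,0,-0.03,0,0,0],[0,0,-0.02,0,0,0],[0,0,0,0,0,0]]]}}

```text
clock: 41.0
position: [0.6902, -0.1146, 0.2104]
ee_rot: [0.388, 3.113, 0.0]
force: [0.2, -0.2, -0.2]
width: 0.867
gripper_force: 0.0
```

Run:
```python
from m import *
d=grab("wrist","w12");P=cloud(d)
box(P,.048,.066,(.688,-.115),.05);go(.5,-.2,.25);grab("side","s12")
```

```text
2652 [[ 0.6624  0.7191]
 [-0.1415 -0.0846]
 [ 0.0523  0.0635]] ((690.3426513671875, -112.5643081665039), (56.253841400146484, 55.25630569458008), 73.656005859375)
pos [ 0.6894 -0.1144  0.2086] yaw 75.8 turn -0.000 tilt [-0.0021  0.0004] shift after turn [ 0.1625 -0.1295 -0.0418] j7 1.59 t 41.05 w 0.871
```

View pics/w12.png

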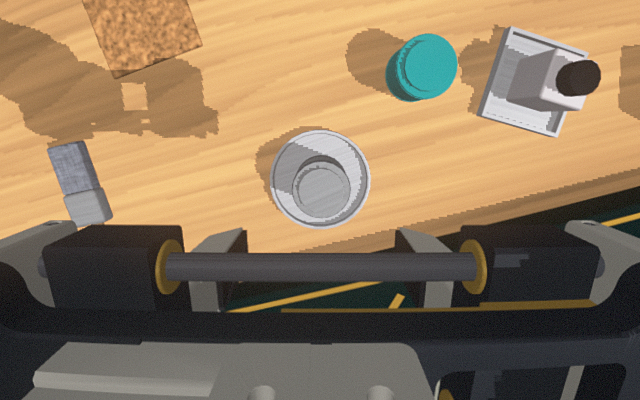

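View pics/s12.png

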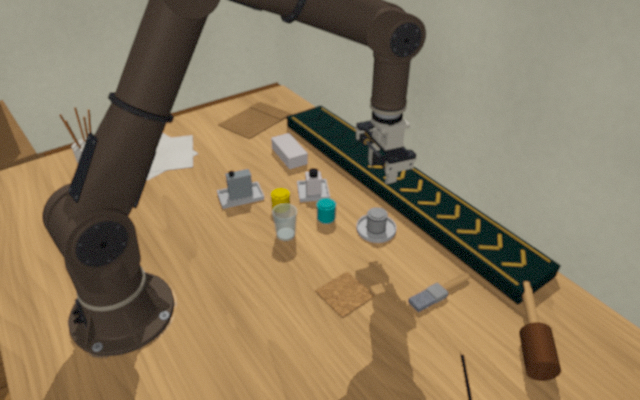

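The wrist view has the tin lid at (321,190) inside the round tray, whose rim spans columns 269–370 and rows 129–227. The side view shows all three containers upright on their own trays and the mat empty at (345,294). I'll check the tin's offset from the tray centre, then hand in.

Run:
```python
from m import *
d=ld("w12");c=onz(d,[(269,178),(370,178),(319,129),(319,227)],.013);m=c.mean(0)[:2];print(c[:2].mean(0),c[2:].mean(0))
off=np.hypot(m[0]-.6905,m[1]+.1127);print(off)
if off<.007: print(arm.sign_off())
```

```text
[ 0.68667    -0.11316477  0.013     ] [ 0.68859132 -0.11422625  0.013     ]
0.003037127652828139
the job is handed in; nothing more can be done
None
```

I handed the job in at about 41 s on the robot's clock. The tin, bottle and can each stand upright on their own tray, about 1–3 mm from its centre by the wrist camera, with the can lengthways. The mat is empty, and the jar, foam block and brush were not touched. No verdict came back with the hand-in.

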